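# Load a bearing block into the drilling jig and swing the clamp shut

### The arm

A 6-joint arm with a two-finger parallel gripper is mounted at the origin on the work surface. World frame = base frame: x ahead of the robot, y to its left, z up, the work surface at z = 0. Lengths are in m, angles in rad, forces in N, time in s.
With the tool pointing down it reaches from about 0.25 to 0.775 m from the base axis. Payload 4 kg.
Tool frame: the origin (TCP) lies at the centre of the arm's flange, where the gripper is bolted on; the fingertips stand 199 mm ahead of it and the grasp point (between the pads) lies 180 mm ahead of it (robot.tcp_to_tips is the z of the fingertips in the tool frame, in m); z points along the fingers, y is the line along which they close (so a half turn about z gives the same grasp; the last joint's range is limited). The gripper opens to 94 mm and grips with 3 to 60 N. Pads are 16 mm wide; open, the fingers measure 119 mm over their backs; the gripper's body (75 mm by 177 mm) begins 78 mm behind the grasp point.
Start: joints at [-1.231, 0.087, 1.371, -0, 1.684, -0.103], TCP at [0.236, -0.497, 0.405] pointing down, gripper open.
Joint ranges: [-3.1, 3.1], [-0.76, 2.03], [0.27, 2.55], [-1.08, 4.22], [0.17, 2.65], [-2.57, 2.57]. Speed limits (rad/s): [2.79, 2.79, 3.14, 3.14, 3.14, 3.14].

### API

Orientations are given as [roll, pitch, yaw] about the fixed x, y, z axes, in that order (R = Rz(yaw) Ry(pitch) Rx(roll)).
In Python, from bench import robot gives the robot as it stands.
- The arm moves only by the tool play_rows, never from a script. Its arguments are lists of equal length, an entry for each row: "translation": the shift along the tool's x, y, z scaled (see below), a list of three; "twist": the turn, a rotation vector about the tool's x, y, z scaled (see below), a list of three; "gripper": the opening, from -1 (shut) to 1 (fully open). A call has 1 to 8 rows; each row shifts and turns the commanded pose from where the row before left it, along the tool's axes as they then stand; what a row does not reach is not made up. The controller multiplies each number of a shift by 0.04 m and each number of a turn by 0.1 rad. A row lasts 1/10 s, in which the tool goes at most 50 mm and 8.59 degrees, less where a joint would pass 70% of its speed; a pose out of reach is approached as far as the arm can. A call with a number of a shift or a turn outside -1 to 1 is refused whole. A call with a gripper value outside its range is refused whole. The fingers move at their own pace and stop on an object; the grip force is fixed at half the most. Time passes only in rows, so rows that do not move let the fingers close. It gives the time, the measured TCP pose, the force, the opening and the grip force at its end, in the units of the state.
- robot.get_obs(): the state, without advancing time (a new reading comes with each control period).
- robot.snapshot(name): name is "scene" or "top"; returns the picture (384x512x3 uint8, red, green, blue); there is no depth.
- robot.camera_model(name): a dict with "camera_matrix" (3x3 intrinsics, pixels), "k1" (the pictures are not rectified: a ray, as slopes to the right and down, at radius r is drawn at 1 + k1 r^2 times it, then the intrinsics apply), "rvec" (rotation vector, rad) and "tvec" (3), from world to camera coordinates, as OpenCV has them. Camera axes: x right, y down, z forward; pixel columns grow to the right and rows downward; lengths in m; the calibration is good to about 2 mm. A picture is of the moment at which its call begins. camera_model takes no time and is no camera call.
- robot.close_job(): hands the job in; it is judged then, once.
Trained networks look in the newest picture that a camera, given by its name, has taken for a name from the list of things; names that differ only in an ending like _2 or _b are one class to them, and where a whole thing is asked for, a point or a joint stands for the part that bears it (a point fixed in the world has none). Each returns a list of dicts, best first, with "score" (0 to 1); they miss things now and then, are a little off and sometimes report something else, mostly with a low value. They report only what shows in the picture. A call takes as long as a camera call. They do not tell look-alikes from the thing itself.
- robot.recognise(name, camera): "centre" ([x, y, z] in m, in world coordinates, good to about 4 mm: the middle of the surface that is visible of it).
- robot.spot_point(name, camera): "centre" ([x, y, z] in m, in world coordinates, good to about 4 mm: a listed point, or the origin of a listed thing).
The state is a dict: "time": time; "joint_positions": joint angles; "qvel": joint speeds; "joint_torque": joint torques, N m; "tool_pos": TCP position; "ee_rot": TCP orientation; "wrist_force": force on the tool from outside, world axes, zero at the start; "wrist_torque": the same for the moment, N m; "width": finger opening in m; "finger_force": force on a finger pad.
Only numpy, scipy, OpenCV 4.12 (cv2) and the standard library are available. Lean on these libraries where they do the work, as an engineer would, in place of code of your own. Each camera call takes 0.05 s, during which the arm holds its last target. There are 200 camera calls.

### The job

Put the shorter of the two cast bearing blocks into the pocket of the drilling jig, lowered in without forcing or dropping it so that it sits flat on the pocket's floor, then swing the jig's clamp lever fully shut over it and let go. Leave the longer block where it is.

Things in the scene. Friction and masses are not known exactly. Their poses are not given: they have to be found in the camera images.
- block: The shorter cast aluminium bearing block, loose on the bench, 0.3 to 0.6 kg. A flange 48 (x) x 84 (y) x 24 mm high with, centred on top of it, a narrower neck 34 (x) x 60 (y) x 30 mm: 54 mm high in all. Origin: centre of the underside; z up, y along its length. Its two ends are alike, so either way round is right.
- long_block: A like bearing block of another size, flange 48 (x) x 112 (y) x 24 mm, neck 34 x 88 x 30 mm. It does not fit the jig and is to be left alone. The two blocks may have changed places. Origin: centre of the underside.
- jig: The drilling jig, fixed to the bench: grey base plate 12 mm thick, from x = -102 to 113 and y = -95 to 95 mm of the jig's frame. Origin: at bench height. On it stand a steel nest with the pocket and, at jig x = 85 mm, y = 0, the clamp's post (radius 16 mm). The block's y must lie along the jig's y, either way round.
- nest_mid (a point): Jig x = 0, y = 0, height 34 mm: level with the nest's top, at the MIDDLE of the nest's adjustment. The nest (and pocket) really stands anywhere from 16 mm to -16 mm from here along the jig's y: no reading tells where, find it by feel or sight. It stays put under pushes below 40 N.
- nest_floor (a point): 16 mm under nest_mid, at the height of the pocket's floor, 18 mm above the bench. The nest is 74 (x) x 111 (y) mm outside, 22 mm high; its pocket, open above, is 52 (x) x 88 (y) x 16 mm deep, 2 mm wider than the block's flange on each side, its mouth bevelled 3 mm at 45 degrees.
- clamp (a joint): Angle of the clamp lever about its upright post, rad. 0 = shut, at its stop: arm along the jig's -x, over the pocket. At the start 1.25 to 1.6: swung out towards the jig's +y. Arm 79.5 to 89.5 mm above the bench; its pad reaches down to 75 mm, 3 mm above a block fully home, and cannot pass over one standing proud. It stays where left; 3 to 4 N at the handle move it.
- clamp_hinge (a point): Point on the clamp lever's upright hinge axis, 75.5 mm above the bench; at jig x = 85 mm, y = 0.
- clamp_handle (a point): Point on the lever's upright black round handle, 20 mm in diameter, which stands up from the arm's end from 89.5 to 133.5 mm above the bench; the point is on its axis at 110.5 mm, 155 mm from the hinge axis.
There are look-alikes about, which are no part of the job. What is shaped like the block but black or brown is not meant.

How it is judged:
By the outcome, as a careful person would: the job done as asked, in the order asked, and still so for the second after the job is handed in, with the robot touching nothing.
It also fails if it takes over 72 s, if anything falls off the work surface, if the arm or the gripper's body presses on something with over 40 N, if the wrist force passes 120 N, or if a joint passes its speed limit or range.

## Working session

There is one attempt and no reset: what is moved stays moved. The work goes in short steps, Python scripts to look and compute and a tool call to move; the robot and the scene stay as the last step left them, time stands still between calls to the robot, and variables do not carry over. Pictures are saved under pics/ and viewed, at most 10 in all, crops included, and the job is handed in when it is done.

Besides the shell and the picture viewer there is one more tool, called after "Call:" as name(argument=value, ...), one argument or row to a line, values as JSON. play_rows: Moves the arm, as the interface text tells. Its arguments: {"type":"object","properties":{"translation":{"type":"array","items":{"type":"array","items":{"type":"number","minimum":-1,"maximum":1}}},"twist":{"type":"array","items":{"type":"array","items":{"type":"number","minimum":-1,"maximum":1}}},"gripper":{"type":"array","items":{"type":"number"}}},"required":["translation","twist","gripper"]}

```bash
mkdir -p pics; ls; python3 - <<'E'
from bench import robot
import cv2
for c in("scene","top"):
    cv2.imwrite(f"pics/{c}0.png",robot.snapshot(c)[:,:,::-1])
    for n in("block","long_block","jig","clamp"):
        print(c,n,[(d["centre"],d["score"]) for d in robot.recognise(n,c)][:4])
    for n in("block","long_block","jig","nest_mid","clamp_hinge","clamp_handle"):
        print(c,'pt',n,[(d["centre"],d["score"]) for d in robot.spot_point(n,c)][:4])
    print(robot.camera_model(c))
print(robot.get_obs())
E
```

```text
pics
scene block [([0.3003, -0.3391, 0.0362], 0.85), ([0.5977, -0.2957, 0.0406], 0.65), ([0.3554, -0.5572, 0.0285], 0.65), ([0.5639, 0.1355, 0.0336], 0.63)]
scene long_block [([0.4336, -0.2996, 0.0402], 0.77)]
scene jig [([0.5805, -0.0733, 0.0122], 0.66)]
scene clamp [([0.6481, -0.0157, 0.0884], 0.81)]
scene pt block [([0.3425, -0.5603, -0.0044], 0.68), ([0.5911, -0.2887, -0.0009], 0.63), ([0.2883, -0.3351, 0.0012], 0.62), ([0.5564, 0.143, 0.0016], 0.56)]
scene pt long_block [([0.4254, -0.2931, -0.002], 0.65), ([0.5484, -0.063, 0.0296], 0.42)]
scene pt jig [([0.5532, -0.0669, 0.0038], 0.77)]
scene pt nest_mid [([0.4238, -0.2953, 0.0004], 0.69), ([0.5517, -0.0656, 0.0304], 0.67)]
scene pt clamp_hinge [([0.6361, -0.0886, 0.0736], 0.82)]
scene pt clamp_handle [([0.6542, 0.0686, 0.114], 0.82)]
{'camera_matrix': array([[367.0004186 ,   0.        , 259.91126191],
       [  0.        , 367.0004186 , 182.42239013],
       [  0.        ,   0.        ,   1.        ]]), 'k1': -0.06082296112572536, 'rvec': array([ 2.33829625,  1.28877412, -0.35506532]), 'tvec': array([-0.0562244 , -0.40391885,  
[... 1080 characters left out ...]
joint_positions': array([-1.23107342e+00,  8.71812503e-02,  1.37069431e+00, -2.87681404e-06,
        1.68358069e+00, -1.03105150e-01]), 'qvel': array([ 3.35581052e-04, -3.99798510e-05,  7.25341717e-04,  1.10894504e-03,
       -1.03591329e-03, -1.45394224e-03]), 'joint_torque': array([-4.34397016e-04, -3.40055537e+01, -3.02602494e+01,  7.19676493e-02,
        2.39569810e-02, -4.53897451e-05]), 'tool_pos': array([ 0.23566571, -0.49695168,  0.40471903]), 'ee_rot': array([3.14145726e+00, 1.68829319e-05, 4.42827736e-01]), 'wrist_force': array([ 0.18543847, -0.72270809,  0.43097622]), 'wrist_torque': array([-0.00640775, -0.01502884, -0.02954553]), 'finger_force': 0.0, 'width': 0.09391443542478403}
```

```bash
python3 - <<'E'
import cv2
for c in("scene","top"):
    i=cv2.imread(f"pics/{c}0.png"); cv2.imwrite(f"pics/{c}0b.png",cv2.resize(i,(768,576),interpolation=cv2.INTER_CUBIC))
E
```

```text
(no output)
```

View pics/scene0b.png

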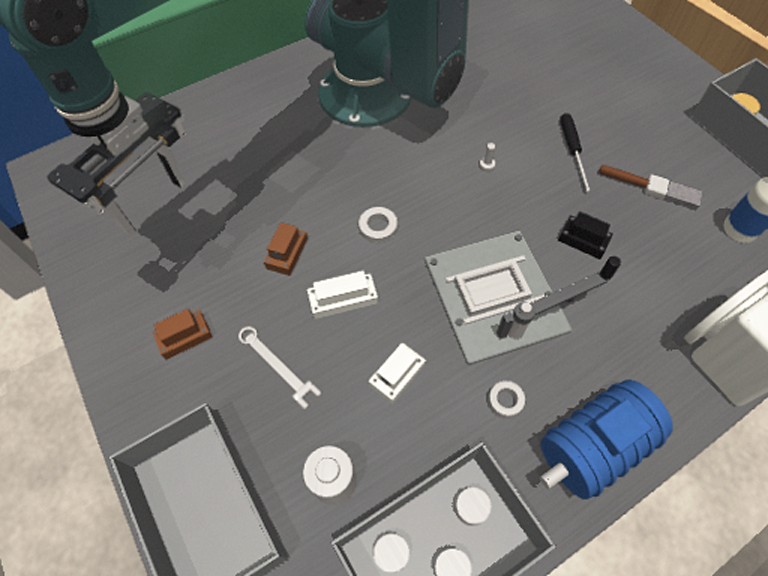

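View pics/top0b.png

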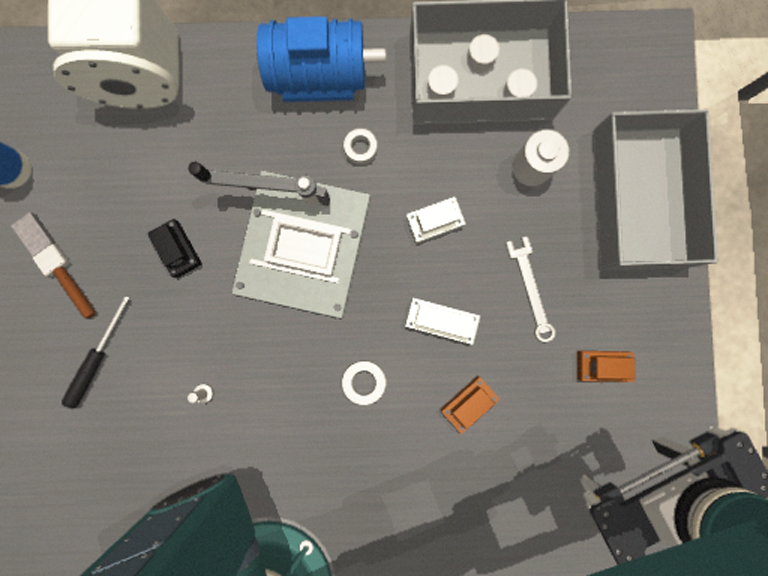

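The short white block is at about (436,219) in the top picture, the long one at (442,321), and the jig's nest at (304,247). The lever points left, with its handle at (198,171). Next I zoom in and fit the outlines.

```bash
cat > h.py <<'E'
from bench import robot
import cv2, numpy as np
def proj(c,P):
    m=robot.camera_model(c); R=cv2.Rodrigues(m["rvec"])[0]
    q=np.atleast_2d(P)@R.T+m["tvec"]; s=q[:,:2]/q[:,2:]
    s=s*(1+m["k1"]*(s**2).sum(1,keepdims=True)); K=m["camera_matrix"]
    return s*[K[0,0],K[1,1]]+K[:2,2]
def unproj(c,uv,z):
    m=robot.camera_model(c); R=cv2.Rodrigues(m["rvec"])[0]; K=m["camera_matrix"]
    d=(np.atleast_2d(uv)-K[:2,2])/[K[0,0],K[1,1]]; s=d.copy()
    for _ in range(8): s=d/(1+m["k1"]*(s**2).sum(1,keepdims=True))
    r=np.c_[s,np.ones(len(s))]@R; o=-R.T@m["tvec"]
    return o+r*((z-o[2])/r[:,2])[:,None]
def tf(x,y,a,P):
    c,s=np.cos(a),np.sin(a); P=np.array(P,float)
    return np.c_[x+c*P[:,0]-s*P[:,1],y+s*P[:,0]+c*P[:,1],P[:,2]]
def box(x0,x1,y0,y1,z0,z1): return [(a,b,c) for a in(x0,x1) for b in(y0,y1) for c in(z0,z1)]
def sil(c,parts,S=4):
    M=np.zeros((384*S,512*S),np.uint8)
    for P in parts:
        h=cv2.convexHull(((proj(c,P)+.5)*S).astype(np.float32)).astype(int); cv2.fillConvexPoly(M,h,255)
    return cv2.resize(M,(512,384),interpolation=cv2.INTER_AREA)/255.
E
python3 - <<'E'
from h import *
from scipy.optimize import minimize
F=box(-.024,.024,-.042,.042,0,.024);N=box(-.017,.017,-.03,.03,.024,.054)
im={c:cv2.imread(f"pics/{c}0.png") for c in("scene","top")}
def fit(cams,x0,parts):
    masks={}
    for c in cams:
        g=im[c].astype(float); u,v=proj(c,[[x0[0],x0[1],.03]])[0].astype(int)
        m=np.zeros((384,512)); w=45
        m[v-w:v+w,u-w:u+w]=np.clip((g.min(2)[v-w:v+w,u-w:u+w]-110)/60,0,1)
        n,l,st,_=cv2.connectedComponentsWithStats((m>.3).astype(np.uint8)); k=np.bincount(l[v-4:v+5,u-4:u+5].ravel()).argmax()
        masks[c]=m*cv2.dilate((l==k).astype(np.uint8),np.ones((3,3)))
    f=lambda p:sum(np.abs(sil(c,[tf(*p,P) for P in parts])-masks[c]).sum() for c in cams)
    best=min((minimize(f,[*x0,a],method="Nelder-Mead",options=dict(initial_simplex=[[*x0,a],[x0[0]+.006,x0[1],a],[x0[0],x0[1]+.006,a],[*x0,a+.15]])) for a in np.arange(0,3.1,.5)),key=lambda r:r.fun)
    return best.x,best.fun,{c:masks[c].sum() for c in cams}
for cs in(["scene"],["top"],["scene","top"]): print(cs,fit(cs,[.592,-.287],[F,N]))
# zoom of jig
u,v=proj("top",[[.57,-.05,.03]])[0].astype(int)
c=im["top"][v-55:v+55,u-80:u+70]; print(u,v)
cv2.imwrite("pics/jz.png",cv2.resize(c,None,fx=5,fy=5,interpolation=cv2.INTER_CUBIC))
E
```

```text
['scene'] (array([ 0.58879427, -0.28973855,  3.48198932]), np.float64(115.38529411764706), {'scene': np.float64(695.6499999999999)})
['top'] (array([ 0.59400889, -0.29321925,  0.32200354]), np.float64(73.3970588235294), {'top': np.float64(690.05)})Traceback (most recent call last):
  File "<stdin>", line 16, in <module>
  File "<stdin>", line 14, in fit
  File "<stdin>", line 14, in <genexpr>
    res = _minimize_neldermead(fun, x0, args, callback, bounds=bounds,
                               **options)
    fxcc = func(xcc)
    fx = function(np.copy(x), *(wrapper_args + args))
  File "<stdin>", line 13, in <lambda>
  File "<stdin>", line 13, in <genexpr>
  File "h.py", line 21, in sil
    h=cv2.convexHull(((proj(c,P)+.5)*S).astype(np.float32)).astype(int); cv2.fillConvexPoly(M,h,255)
                       ~~~~^^^^^
  File "h.py", line 4, in proj
    m=robot.camera_model(c); R=cv2.Rodrigues(m["rvec"])[0]
ValueError: time passes only in moves, steps and waits
```

```bash
sed -i 's/robot.camera_model(c)/CM[c]/; /^import cv2/a CM={c:robot.camera_model(c) for c in("scene","top")}' h.py
python3 - <<'E'
from h import *
im=cv2.imread("pics/top0.png")
print(robot.get_obs()["time"])
u,v=proj("top",[[.57,-.05,.03]])[0].astype(int)
c=im[v-55:v+55,u-80:u+70]; print(u,v)
cv2.imwrite("pics/jz.png",cv2.resize(c,None,fx=5,fy=5,interpolation=cv2.INTER_CUBIC))
E
```

```text
1.1
192 156
```

View pics/jz.png

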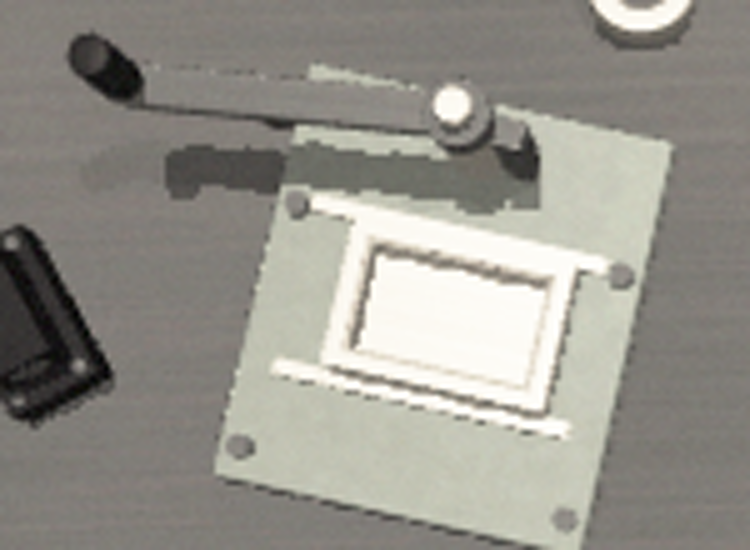

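The zoomed top view shows the plate corners at (310,66), (671,147), (215,472) and (585,549), and the nest's top outer corners at about (352,212), (577,265), (546,412) and (322,362).

```bash
python3 - <<'E'
from h import *
from scipy.optimize import minimize
def px(z): return (np.array(z)+.5)/5-.5+[112,101]
pl=unproj("top",px([(310,66),(671,147),(585,549),(215,472)]),.012)[:,:2]
ne=unproj("top",px([(352,212),(577,265),(546,412),(322,362)]),.034)[:,:2]
def rigid(A,B):
    A=np.array(A);a,b=A.mean(0),B.mean(0);H=(A-a).T@(B-b);th=np.arctan2(H[0,1]-H[1,0],H[0,0]+H[1,1])
    R=np.array([[np.cos(th),-np.sin(th)],[np.sin(th),np.cos(th)]]);return b-R@a,th,R,B-(A@R.T+b-R@a)
t,th,R,r=rigid([(.113,.095),(.113,-.095),(-.102,-.095),(-.102,.095)],pl);print("jig",t,th,r*1e3)
t2,th2,_,r2=rigid([(.037,.0555),(.037,-.0555),(-.037,-.0555),(-.037,.0555)],ne);print("nest",t2,th2,r2*1e3, "in jig mm",R.T@(t2-t)*1e3)
for n,P in(("hinge",(.085,0,.0755)),):print(n,tf(*t,th,[P]))
# nest refine by silhouette isn't needed yet; block joint fit
F=box(-.024,.024,-.042,.042,0,.024);N=box(-.017,.017,-.03,.03,.024,.054)
im={c:cv2.imread(f"pics/{c}0.png") for c in("scene","top")}
x0=[.591,-.2915]
for cams in(["scene"],["top"],["scene","top"]):
    masks={}
    for c in cams:
        u,v=proj(c,[[*x0,.03]])[0].astype(int); g=im[c].astype(float).min(2); m=np.zeros((384,512))
        s=np.s_[v-28:v+28,u-28:u+28]; m[s]=np.clip((g[s]-120)/40,0,1); masks[c]=m
    f=lambda p:sum(np.abs(sil(c,[tf(*p,P) for P in(F,N)])-masks[c]).sum() for c in cams)
    q=[*x0,.33];r=minimize(f,q,method="Nelder-Mead",options=dict(initial_simplex=[q,[q[0]+.005,q[1],q[2]],[q[0],q[1]+.005,q[2]],[q[0],q[1],q[2]+.1]]));print(cams,r.x,r.fun)
E
```

```text
jig [ 0.55386248 -0.06679401] -0.241659749063461 [[-2.98062793 -1.06157075]
 [-3.86313475  2.96544935]
 [ 4.31779779 -0.12431132]
 [ 2.52596489 -1.77956728]]
nest [ 0.55323009 -0.07312336] -0.24559772024186 [[ 1.44090872  1.5673881 ]
 [-0.82153402  0.00329796]
 [-0.60467772 -1.10275264]
 [-0.01469698 -0.46793342]] in jig mm [ 0.9006893  -6.29676977]
hinge [[ 0.63639256 -0.08713574  0.0755    ]]
['scene'] [ 0.58798683 -0.28957883  0.34669417] 124.20882352941175
['top'] [ 0.59367067 -0.29337421  0.32812405] 165.64803921568625
['scene', 'top'] [ 0.59102359 -0.29090239  0.32247626] 393.1009803921569
```

```bash
cat >> h.py <<'E'
def plan(targets,start=None):
    """targets: (x,y,z,yaw[,maxstep m]) TCP; prints rows of tool-frame shift and yaw twist"""
    o=robot.get_obs(); p=np.array(start[:3] if start else o["tool_pos"]); w=start[3] if start else o["ee_rot"][2]
    for t in targets:
        d=np.array(t[:3])-p; dw=t[3]-w; n=int(np.ceil(max(np.linalg.norm(d)/(t[4] if len(t)>4 else .036),abs(dw)/.098,1)))
        print("->",t,n,"rows"); T=[];W=[]
        for k in range(n):
            rem=(np.array(t[:3])-p)/(n-k); c,s=np.cos(w),np.sin(w)
            a=np.round(np.array([c*rem[0]+s*rem[1],s*rem[0]-c*rem[1],-rem[2]])/.04,2); b=round(-(t[3]-w)/(n-k)/.1,2)
            T.append([float(x) for x in a]);W.append([0,0,float(b)])
            p=p+.04*np.array([c*a[0]+s*a[1],s*a[0]-c*a[1],-a[2]]); w-=.1*b
        for i in range(0,n,8): print(T[i:i+8],W[i:i+8],len(T[i:i+8]))
E
python3 - <<'E'
from h import *
plan([(.591,-.291,.30,.325),(.591,-.291,.228,.325)])
E
```

```text
-> (0.591, -0.291, 0.3, 0.325) 12 rows
[[0.85, -0.07, 0.22], [0.85, -0.08, 0.22], [0.85, -0.09, 0.22], [0.85, -0.1, 0.22], [0.85, -0.1, 0.22], [0.85, -0.11, 0.22], [0.85, -0.12, 0.22], [0.85, -0.13, 0.22]] [[0, 0, 0.1], [0, 0, 0.1], [0, 0, 0.1], [0, 0, 0.1], [0, 0, 0.1], [0, 0, 0.1], [0, 0, 0.1], [0, 0, 0.1]] 8
[[0.84, -0.14, 0.21], [0.84, -0.15, 0.22], [0.84, -0.15, 0.21], [0.85, -0.16, 0.22]] [[0, 0, 0.09], [0, 0, 0.1], [0, 0, 0.09], [0, 0, 0.1]] 4
-> (0.591, -0.291, 0.228, 0.325) 2 rows
[[-0.0, -0.0, 0.9], [-0.0, -0.0, 0.9]] [[0, 0, -0.0], [0, 0, -0.0]] 2
```

Call:
play_rows(
  translation=[
    [0.85, -0.07, 0.22],
    [0.85, -0.08, 0.22],
    [0.85, -0.09, 0.22],
    [0.85, -0.1, 0.22],
    [0.85, -0.1, 0.22],
    [0.85, -0.11, 0.22],
    [0.85, -0.12, 0.22],
    [0.85, -0.13, 0.22],
  ],
  twist=[
    [0, 0, 0.1],
    [0, 0, 0.1],
    [0, 0, 0.1],
    [0, 0, 0.1],
    [0, 0, 0.1],
    [0, 0, 0.1],
    [0, 0, 0.1],
    [0, 0, 0.1],
  ],
  gripper=[1, 1, 1, 1, 1, 1, 1, 1],
)

```text
time: 1.9
tool_pos: [0.4739, -0.3588, 0.334]
ee_rot: [3.141, 0.0, 0.362]
wrist_force: [0.4, -0.8, -0.8]
width: 0.0938
finger_force: 0.0
```

Call:
play_rows(
  translation=[
    [0.84, -0.14, 0.21],
    [0.84, -0.15, 0.22],
    [0.84, -0.15, 0.21],
    [0.85, -0.16, 0.22],
    [0, 0, 0],
    [0, 0, 0],
  ],
  twist=[
    [0, 0, 0.09],
    [0, 0, 0.1],
    [0, 0, 0.09],
    [0, 0, 0.1],
    [0, 0, 0],
    [0, 0, 0],
  ],
  gripper=[1, 1, 1, 1, 1, 1],
)

```text
time: 2.5
tool_pos: [0.5915, -0.2906, 0.2992]
ee_rot: [-3.141, 0.001, 0.326]
wrist_force: [-1.0, 0.1, -0.2]
width: 0.0941
finger_force: 0.0
```

```bash
python3 - <<'E'
from h import *
plan([(.591,-.291,.228,.325,.03)])
a=robot.snapshot("scene")[:,:,::-1]
u,v=proj("scene",[[.591,-.291,.1]])[0].astype(int); 
cv2.imwrite("pics/g1.png",cv2.resize(a[v-70:v+70,u-90:u+90],None,fx=4,fy=4,interpolation=cv2.INTER_CUBIC))
E
```

```text
-> (0.591, -0.291, 0.228, 0.325, 0.03) 3 rows
[[-0.01, 0.0, 0.59], [-0.0, 0.0, 0.59], [-0.01, 0.0, 0.6]] [[0, 0, 0.0], [0, 0, 0.01], [0, 0, 0.0]] 3
```

View pics/g1.png

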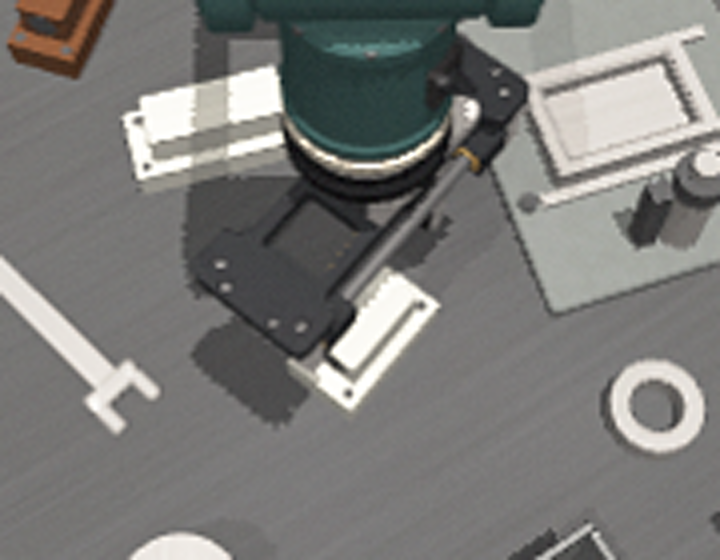

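The block (385,345) lies lengthwise along the gripper's closing line. I'll descend and squeeze along its length to centre it.

Call:
play_rows(
  translation=[
    [0, 0, 0.59],
    [0, 0, 0.59],
    [0, 0, 0.6],
    [0, 0, 0],
    [0, 0, 0],
    [0, 0, 0],
    [0, 0, 0],
    [0, 0, 0],
  ],
  twist=[
    [0, 0, 0],
    [0, 0, 0],
    [0, 0, 0],
    [0, 0, 0],
    [0, 0, 0],
    [0, 0, 0],
    [0, 0, 0],
    [0, 0, 0],
  ],
  gripper=[1, 1, 1, 0.4, 0.25, 0.1, 0, 0],
)

```text
time: 3.35
tool_pos: [0.5915, -0.2912, 0.2307]
ee_rot: [3.14, -0.002, 0.325]
wrist_force: [-0.7, 1.1, 1.9]
width: 0.0601
finger_force: 30.0
```

Call:
play_rows(
  translation=[
    [0, 0, 0],
    [0, 0, 0],
    [0, 0, 0],
    [0, 0, 0],
    [0, 0, 0],
    [0, 0, 0],
    [0, 0, 0],
    [0, 0, 0],
  ],
  twist=[
    [0, 0, 0],
    [0, 0, 0],
    [0, 0, 0],
    [0, 0, 0],
    [0, 0, -0.7],
    [0, 0, -1],
    [0, 0, -1],
    [0, 0, -1],
  ],
  gripper=[1, 1, 1, 1, 1, 1, 1, 1],
)

```text
time: 4.15
tool_pos: [0.5912, -0.2911, 0.2284]
ee_rot: [-3.141, 0.0, 0.699]
wrist_force: [0.5, 0.4, -0.4]
width: 0.094
finger_force: 0.0
```

Call:
play_rows(
  translation=[
    [0, 0, 0],
    [0, 0, 0],
    [0, 0, 0],
    [0, 0, 0],
    [0, 0, 0],
    [0, 0, 0],
    [0, 0, 0],
    [0, 0, 0],
  ],
  twist=[
    [0, 0, -1],
    [0, 0, -1],
    [0, 0, -1],
    [0, 0, -1],
    [0, 0, -1],
    [0, 0, -1],
    [0, 0, -1],
    [0, 0, -1],
  ],
  gripper=[1, 1, 1, 1, 1, 1, 1, 1],
)

```text
time: 4.95
tool_pos: [0.5912, -0.2911, 0.2284]
ee_rot: [-3.141, -0.0, 1.499]
wrist_force: [0.3, 0.2, 0.1]
width: 0.0938
finger_force: 0.0
```

Call:
play_rows(
  translation=[
    [0, 0, 0],
    [0, 0, 0],
    [0, 0, 0],
    [0, 0, 0],
    [0, 0, 0],
    [0, 0, 0],
    [0, 0, 0],
  ],
  twist=[
    [0, 0, -1],
    [0, 0, -1],
    [0, 0, -1],
    [0, 0, -1],
    [0, 0, 0],
    [0, 0, 0],
    [0, 0, 0],
  ],
  gripper=[1, 1, 1, 1, 1, 1, 1],
)

```text
time: 5.65
tool_pos: [0.5912, -0.2911, 0.2286]
ee_rot: [-3.142, -0.0, 1.893]
wrist_force: [-0.3, -0.1, 0.0]
width: 0.0937
finger_force: 0.0
```

Call:
play_rows(
  translation=[
    [0, 0, 0],
    [0, 0, 0],
    [0, 0, 0],
    [0, 0, 0],
    [0, 0, 0],
    [0, 0, 0],
    [0, 0, 0],
    [0, 0, 0],
  ],
  twist=[
    [0, 0, 0],
    [0, 0, 0],
    [0, 0, 0],
    [0, 0, 0],
    [0, 0, 0],
    [0, 0, 0],
    [0, 0, 0],
    [0, 0, 0],
  ],
  gripper=[0.2, -0.2, -0.4, -0.6, -0.6, -0.6, -0.6, -0.6],
)

```text
time: 6.45
tool_pos: [0.5911, -0.2911, 0.2287]
ee_rot: [-3.141, 0.0, 1.895]
wrist_force: [1.4, 0.7, -0.0]
width: 0.0335
finger_force: 30.2
```

Call:
play_rows(
  translation=[
    [0, 0, -0.2],
    [0, 0, -0.6],
    [0, 0, -0.6],
    [0, 0, -0.6],
    [0, 0, -0.6],
    [0, 0, 0],
    [0, 0, 0],
  ],
  twist=[
    [0, 0, 0],
    [0, 0, 0],
    [0, 0, 0],
    [0, 0, 0],
    [0, 0, 0],
    [0, 0, 0],
    [0, 0, 0],
  ],
  gripper=[-0.6, -0.6, -0.6, -0.6, -0.6, -0.6, -0.6],
)

```text
time: 7.15
tool_pos: [0.5911, -0.291, 0.3318]
ee_rot: [-3.141, -0.001, 1.895]
wrist_force: [0.5, -0.1, -6.4]
width: 0.034
finger_force: 30.0
```

```bash
python3 - <<'E'
from h import *
o=robot.get_obs();print(o["tool_pos"],o["wrist_force"],o["width"])
th=-.243
p=np.array([.5532,-.0731])
plan([(*p,.32,th+np.pi/2,.034)])
E
```

```text
[ 0.59105957 -0.29098426  0.33182116] [ 0.51901262 -0.10496603 -6.41449276] 0.03400666325930716
-> (np.float64(0.5532), np.float64(-0.0731), 0.32, 1.3277963267948967, 0.034) 7 rows
[[0.78, 0.12, 0.04], [0.79, 0.06, 0.04], [0.79, -0.01, 0.04], [0.79, -0.07, 0.04], [0.78, -0.14, 0.05], [0.76, -0.2, 0.04], [0.74, -0.25, 0.05]] [[0, 0, 0.81], [0, 0, 0.81], [0, 0, 0.81], [0, 0, 0.81], [0, 0, 0.81], [0, 0, 0.81], [0, 0, 0.81]] 7
```

```bash
python3 - <<'E'
from h import *
im=cv2.imread("pics/scene0.png")
u,v=proj("scene",[[.555,-.07,.03]])[0].astype(int); print(u,v)
cv2.imwrite("pics/sz.png",cv2.resize(im[v-36:v+36,u-48:u+48],None,fx=8,fy=8,interpolation=cv2.INTER_CUBIC))
im=cv2.imread("pics/top0.png")
u,v=proj("top",[[.555,-.07,.03]])[0].astype(int); print(u,v)
cv2.imwrite("pics/tz.png",cv2.resize(im[v-36:v+36,u-48:u+48],None,fx=8,fy=8,interpolation=cv2.INTER_CUBIC))
E
```

```text
329 190
200 162
```

View pics/sz.png

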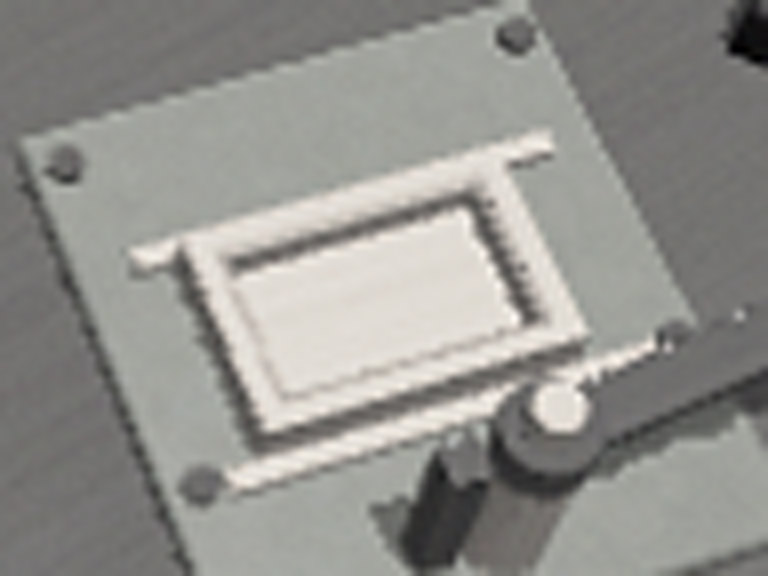

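View pics/tz.png

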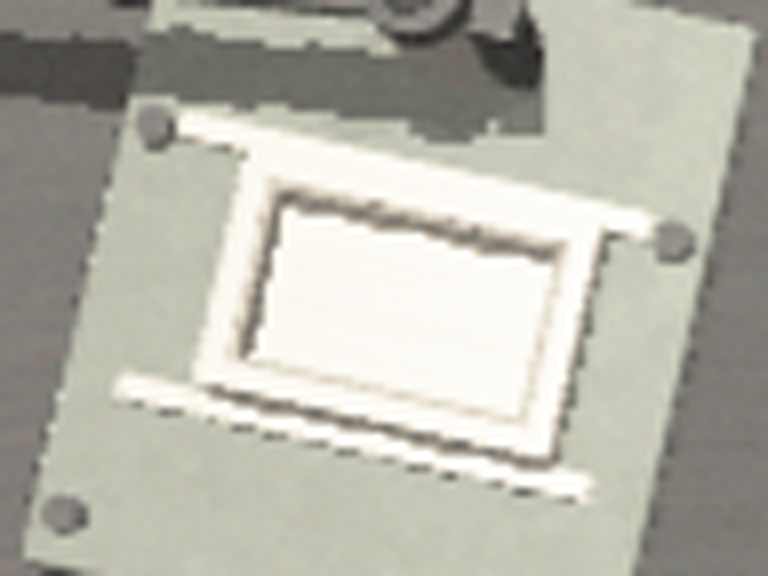

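In the scene crop the nest's top corners are at (182,239), (505,164), (588,335) and (268,432). In the top crop they are at (248,150), (606,232), (550,460) and (197,378).

```bash
python3 - <<'E'
from h import *
from scipy.optimize import least_squares
px=lambda z,o:(np.array(z)+.5)/8-.5+np.array(o)-[48,36]
C={(1,1):0};X,Y=.037,.0555
A=[(-X,-Y,.034),(-X,Y,.034),(X,Y,.034),(X,-Y,.034)]
B=[(X,Y,.034),(X,-Y,.034),(-X,-Y,.034),(-X,Y,.034)]
a=px([(182,239),(505,164),(588,335),(268,432)],(329,190));b=px([(248,150),(606,232),(550,460),(197,378)],(200,162))
fs=lambda p:(proj("scene",tf(*p,A))-a).ravel(); ft=lambda p:(proj("top",tf(*p,B))-b).ravel()
for n,f in(("scene",fs),("top",ft),("both",lambda p:np.r_[fs(p),ft(p)])):
    r=least_squares(f,[.553,-.073,-.243],x_scale=[.01,.01,.1]);print(n,r.x,np.round(r.fun,1))
E
```

```text
scene [ 0.55396949 -0.07262382 -0.27259547] [ 0.2 -0.2 -0.4 -1.4  0.6  1.1 -0.4  0.4]
top [ 0.55190529 -0.0734489  -0.25485073] [ 0.4 -0.4 -0.1 -0.5 -0.   0.4 -0.3  0.5]
both [ 0.55287602 -0.07300978 -0.26260853] [-0.2 -0.2 -1.  -1.8  0.2  0.6 -0.6  0.3  0.4 -0.9 -0.2 -0.7 -0.4  0.2
 -0.6 -0.1]
```

Call:
play_rows(
  translation=[
    [0.78, 0.12, 0.04],
    [0.79, 0.06, 0.04],
    [0.79, -0.01, 0.04],
    [0.79, -0.07, 0.04],
    [0.78, -0.14, 0.05],
    [0.76, -0.2, 0.04],
    [0.74, -0.25, 0.05],
    [0, 0, 0],
  ],
  twist=[
    [0, 0, 0.81],
    [0, 0, 0.81],
    [0, 0, 0.81],
    [0, 0, 0.81],
    [0, 0, 0.81],
    [0, 0, 0.81],
    [0, 0, 0.81],
    [0, 0, 0],
  ],
  gripper=[-0.6, -0.6, -0.6, -0.6, -0.6, -0.6, -0.6, -0.6],
)

```text
time: 7.95
tool_pos: [0.5521, -0.0696, 0.3172]
ee_rot: [-3.134, -0.002, 1.331]
wrist_force: [0.1, -0.2, -5.9]
width: 0.0337
finger_force: 30.0
```

```bash
python3 - <<'E'
from h import *
px=lambda z,o:(np.array(z)+.5)/8-.5+np.array(o)-[48,36]
for c,o,z,P in(("top",(200,162),.014,[(672,242),(155,127)]),("top",(200,162),.02,[(590,492),(115,390)]),("top",(200,162),.012,[(637,576),(755,30)]),("scene",(329,190),.014,[(202,486),(676,334)]),("scene",(329,190),.014,[(65,165),(516,36)]),("scene",(329,190),.012,[(22,140),(530,0)])):
    q=unproj(c,px(P,o),z);d=q[1]-q[0];print(c,np.arctan2(d[1],d[0])-np.pi/2,np.linalg.norm(d))
print(robot.get_obs()["tool_pos"],robot.get_obs()["ee_rot"])
plan([(.5529,-.073,.282,-.245+np.pi/2,.03)])
E
```

```text
top -0.2490949269730549 0.16566633153796398
top -0.24118777751582554 0.1501833629875056
top -1.8095031871234784 0.17557539830180893
scene -0.23557606005299347 0.1665186817768378
scene -0.24768227542717547 0.16562808436308457
scene -0.2562619977683871 0.18736062541227833
[ 0.55205154 -0.06963296  0.3172365 ] [-3.13413524e+00 -2.46158193e-03  1.33136999e+00]
-> (0.5529, -0.073, 0.282, 1.3257963267948965, 0.03) 2 rows
[[-0.04, 0.02, 0.44], [-0.04, 0.02, 0.44]] [[0, 0, 0.03], [0, 0, 0.03]] 2
```

Call:
play_rows(
  translation=[
    [-0.03, 0.02, 0.44],
    [-0.03, 0.02, 0.44],
    [0, 0, 0],
    [0, 0, 0],
    [0, 0, 0],
  ],
  twist=[
    [0, 0, 0.03],
    [0, 0, 0.03],
    [0, 0, 0],
    [0, 0, 0],
    [0, 0, 0],
  ],
  gripper=[-0.6, -0.6, -0.6, -0.6, -0.6],
)

```text
time: 8.45
tool_pos: [0.5547, -0.0764, 0.2858]
ee_rot: [3.141, 0.0, 1.322]
wrist_force: [-0.3, 0.2, -5.7]
width: 0.0341
finger_force: 30.0
```

```bash
python3 - <<'E'
from h import *
o=robot.get_obs();print(o["time"],o["tool_pos"],o["ee_rot"],o["wrist_force"],o["wrist_torque"])
plan([(.5529,-.073,.266,-.245+np.pi/2,.006)])
im=[robot.snapshot(c)[:,:,::-1] for c in("scene","top")]
out=[]
for c,a in zip(("scene","top"),im):
    u,v=proj(c,[[.553,-.073,.05]])[0].astype(int); out.append(cv2.resize(a[v-45:v+45,u-32:u+32],None,fx=6,fy=6,interpolation=cv2.INTER_CUBIC))
cv2.imwrite("pics/b.png",np.hstack(out))
E
```

```text
8.45 [ 0.55467082 -0.07640617  0.28581747] [3.14098238e+00 1.15708373e-04 1.32164706e+00] [-0.34767062  0.20419556 -5.73750458] [ 0.00106668 -0.12356672 -0.02419557]
-> (0.5529, -0.073, 0.266, 1.3257963267948965, 0.006) 4 rows
[[0.02, -0.02, 0.12], [0.02, -0.01, 0.13], [0.02, -0.02, 0.12], [0.01, -0.01, 0.13]] [[0, 0, -0.01], [0, 0, -0.01], [0, 0, -0.01], [0, 0, -0.01]] 4
```

View pics/b.png

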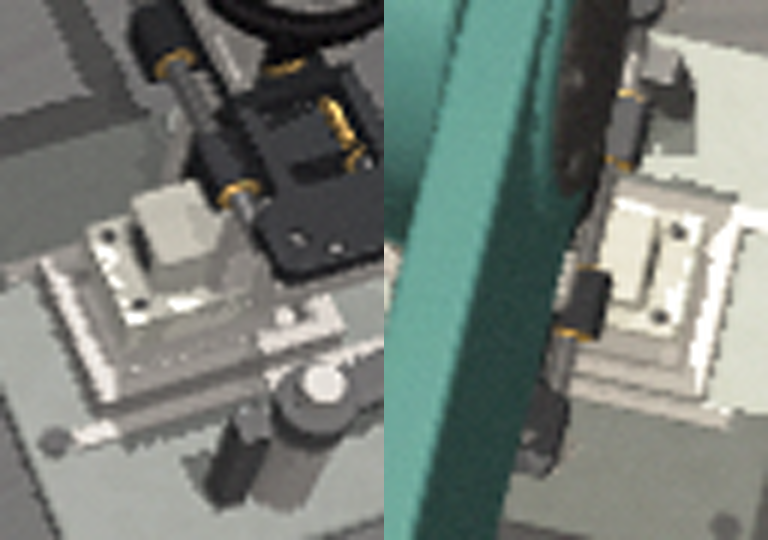

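The block is above the nest in both views, with its -y end just inside the nest's end. I'll correct the 3 mm offset and lower it.

Call:
play_rows(
  translation=[
    [0.02, -0.02, 0.12],
    [0.02, -0.01, 0.13],
    [0.02, -0.02, 0.12],
    [0.01, -0.01, 0.13],
    [0, 0, 0],
    [0, 0, 0],
  ],
  twist=[
    [0, 0, -0.01],
    [0, 0, -0.01],
    [0, 0, -0.01],
    [0, 0, -0.01],
    [0, 0, 0],
    [0, 0, 0],
  ],
  gripper=[-0.6, -0.6, -0.6, -0.6, -0.6, -0.6],
)

```text
time: 9.15
tool_pos: [0.5528, -0.0727, 0.2651]
ee_rot: [-3.141, 0.0, 1.326]
wrist_force: [-0.9, -0.8, -5.6]
width: 0.0337
finger_force: 30.0
```

```bash
python3 - <<'E'
from h import *
o=robot.get_obs();print(o["time"],o["tool_pos"],o["ee_rot"],o["wrist_force"],o["wrist_torque"])
plan([(.5529,-.073,.258,-.245+np.pi/2,.002)])
E
```

```text
9.15 [ 0.55275384 -0.07271566  0.26511427] [-3.14099100e+00  8.58603822e-05  1.32588272e+00] [-0.90975383 -0.78498869 -5.6440294 ] [-0.01523399 -0.10569452 -0.02926864]
-> (0.5529, -0.073, 0.258, 1.3257963267948965, 0.002) 4 rows
[[-0.0, 0.0, 0.04], [-0.0, 0.0, 0.05], [-0.0, 0.0, 0.04], [-0.01, 0.01, 0.05]] [[0, 0, 0.0], [0, 0, 0.0], [0, 0, 0.0], [0, 0, 0.0]] 4
```

Call:
play_rows(
  translation=[
    [0, 0, 0.04],
    [0, 0, 0.04],
    [0, 0, 0.04],
    [0, 0, 0],
    [0, 0, 0],
  ],
  twist=[
    [0, 0, 0],
    [0, 0, 0],
    [0, 0, 0],
    [0, 0, 0],
    [0, 0, 0],
  ],
  gripper=[-0.6, -0.6, -0.6, -0.6, -0.6],
)

```text
time: 9.65
tool_pos: [0.5528, -0.0728, 0.2606]
ee_rot: [-3.142, 0.0, 1.326]
wrist_force: [-0.3, 0.2, -5.3]
width: 0.0338
finger_force: 30.0
```

No contact so far; I'll go another 4 mm.

Call:
play_rows(
  translation=[
    [0, 0, 0.03],
    [0, 0, 0.03],
    [0, 0, 0.04],
    [0, 0, 0],
    [0, 0, 0],
  ],
  twist=[
    [0, 0, 0],
    [0, 0, 0],
    [0, 0, 0],
    [0, 0, 0],
    [0, 0, 0],
  ],
  gripper=[-0.6, -0.6, -0.6, -0.6, -0.6],
)

```text
time: 10.15
tool_pos: [0.5528, -0.0728, 0.2565]
ee_rot: [-3.141, 0.0, 1.326]
wrist_force: [-0.1, -0.5, -5.1]
width: 0.0338
finger_force: 30.0
```

Call:
play_rows(
  translation=[
    [0, 0, 0.05],
    [0, 0, 0.05],
    [0, 0, 0.05],
    [0, 0, 0.04],
    [0, 0, 0],
    [0, 0, 0],
  ],
  twist=[
    [0, 0, 0],
    [0, 0, 0],
    [0, 0, 0],
    [0, 0, 0],
    [0, 0, 0],
    [0, 0, 0],
  ],
  gripper=[-0.6, -0.6, -0.6, -0.6, -0.6, -0.6],
)

```text
time: 10.75
tool_pos: [0.5528, -0.0728, 0.249]
ee_rot: [-3.142, 0.0, 1.326]
wrist_force: [-1.1, 0.3, -5.4]
width: 0.0337
finger_force: 30.0
```

Call:
play_rows(
  translation=[
    [0, 0, 0.02],
    [0, 0, 0.02],
    [0, 0, 0.02],
    [0, 0, 0],
    [0, 0, 0],
  ],
  twist=[
    [0, 0, 0],
    [0, 0, 0],
    [0, 0, 0],
    [0, 0, 0],
    [0, 0, 0],
  ],
  gripper=[-0.6, -0.6, -0.6, -0.6, -0.6],
)

```text
time: 11.25
tool_pos: [0.5529, -0.0728, 0.2467]
ee_rot: [3.141, 0.0, 1.326]
wrist_force: [0.7, -0.1, -5.1]
width: 0.0339
finger_force: 30.0
```

Call:
play_rows(
  translation=[
    [0, 0, 0.02],
    [0, 0, 0.01],
    [0, 0, 0],
    [0, 0, 0],
  ],
  twist=[
    [0, 0, 0],
    [0, 0, 0],
    [0, 0, 0],
    [0, 0, 0],
  ],
  gripper=[-0.6, -0.6, -0.6, -0.6],
)

```text
time: 11.65
tool_pos: [0.5528, -0.0728, 0.2467]
ee_rot: [3.141, 0.0, 1.326]
wrist_force: [-3.1, 1.3, 3.3]
width: 0.0339
finger_force: 30.0
```

The block touches the floor at the expected height. I'll release it gently and lift.

Call:
play_rows(
  translation=[
    [0, 0, -0.01],
    [0, 0, 0],
    [0, 0, 0],
    [0, 0, 0],
    [0, 0, -0.3],
    [0, 0, -0.9],
    [0, 0, -0.9],
    [0, 0, -0.9],
  ],
  twist=[
    [0, 0, 0],
    [0, 0, 0],
    [0, 0, 0],
    [0, 0, 0],
    [0, 0, 0],
    [0, 0, 0],
    [0, 0, 0],
    [0, 0, 0],
  ],
  gripper=[-0.6, 0.2, 0.2, 0.2, 0.2, 0.2, 0.2, 0.2],
)

```text
time: 12.45
tool_pos: [0.5528, -0.0728, 0.368]
ee_rot: [3.14, 0.0, 1.326]
wrist_force: [-0.3, 0.1, -0.6]
width: 0.0566
finger_force: 0.0
```

```bash
python3 - <<'E'
from h import *
print(robot.get_obs()["tool_pos"])
a=[]
for c in("scene","top"):
    im=robot.snapshot(c)[:,:,::-1]
    for n in("clamp_handle","clamp_hinge"): print(c,n,[(d["centre"],d["score"]) for d in robot.spot_point(n,c)][:2])
E
```

```text
[ 0.55278968 -0.07275797  0.36798968]
scene clamp_handle [([0.6566, 0.0677, 0.1098], 0.82)]
scene clamp_hinge [([0.6365, -0.0883, 0.0766], 0.72)]
top clamp_handle []
top clamp_hinge [([0.6358, -0.0835, 0.0764], 0.63)]
```

```bash
cat >> h.py <<'E'
H=np.array([.6365,-.0875])
def arc(w,z=.302,r=.155): return (*(H+r*np.array([np.cos(w),np.sin(w)])),z,w)
E
python3 - <<'E'
from h import *
plan([arc(1.443,.368)]); plan([arc(1.443,.302)],list(arc(1.443,.368)))
E
```

```text
-> (np.float64(0.6562545564435767), np.float64(0.06623599936162494), 0.368, 1.443) 5 rows
[[0.8, 0.33, -0.02], [0.79, 0.35, -0.02], [0.78, 0.37, -0.01], [0.78, 0.39, -0.02], [0.76, 0.42, -0.01]] [[0, 0, -0.23], [0, 0, -0.24], [0, 0, -0.23], [0, 0, -0.24], [0, 0, -0.23]] 5
-> (np.float64(0.6562545564435767), np.float64(0.06623599936162494), 0.302, 1.443) 2 rows
[[0.0, 0.0, 0.82], [0.0, 0.0, 0.83]] [[0, 0, -0.0], [0, 0, -0.0]] 2
```

Call:
play_rows(
  translation=[
    [0.8, 0.33, 0],
    [0.79, 0.35, 0],
    [0.78, 0.37, 0],
    [0.78, 0.39, 0],
    [0.76, 0.42, 0],
    [0, 0, 0],
    [0, 0, 0],
    [0, 0, 0],
  ],
  twist=[
    [0, 0, -0.23],
    [0, 0, -0.24],
    [0, 0, -0.23],
    [0, 0, -0.24],
    [0, 0, -0.23],
    [0, 0, 0],
    [0, 0, 0],
    [0, 0, 0],
  ],
  gripper=[1, 1, 1, 1, 1, 1, 1, 1],
)

```text
time: 13.55
tool_pos: [0.6562, 0.0653, 0.3646]
ee_rot: [-3.139, 0.001, 1.442]
wrist_force: [0.6, 0.0, -0.1]
width: 0.0938
finger_force: 0.0
```

```bash
python3 - <<'E'
from h import *
o=robot.get_obs();print(o["tool_pos"],o["ee_rot"])
plan([arc(1.443,.302)])
out=[]
for c in("scene","top"):
    a=robot.snapshot(c)[:,:,::-1]
    u,v=proj(c,[[.61,-.02,.08]])[0].astype(int); out.append(cv2.resize(a[v-50:v+50,u-40:u+40],None,fx=5,fy=5,interpolation=cv2.INTER_CUBIC))
cv2.imwrite("pics/c.png",np.hstack(out))
E
```

```text
[0.65621203 0.06528512 0.36458236] [-3.13912007e+00  9.73167591e-04  1.44187698e+00]
-> (np.float64(0.6562545564435767), np.float64(0.06623599936162494), 0.302, 1.443) 2 rows
[[0.01, -0.0, 0.78], [0.01, -0.0, 0.78]] [[0, 0, -0.01], [0, 0, -0.0]] 2
```

View pics/c.png

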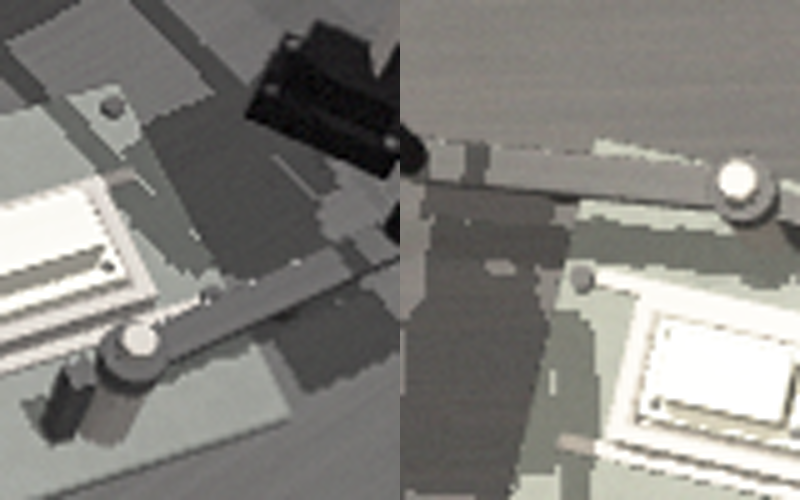

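The block sits flush inside the nest (top view, about (725,370)), and the lever's handle is under the gripper. I'll descend around the handle and close loosely.

Call:
play_rows(
  translation=[
    [0.01, 0, 0.5],
    [0.01, 0, 0.5],
    [0, 0, 0.55],
    [0, 0, 0],
    [0, 0, 0],
    [0, 0, 0],
    [0, 0, 0],
    [0, 0, 0],
  ],
  twist=[
    [0, 0, 0],
    [0, 0, 0],
    [0, 0, 0],
    [0, 0, 0],
    [0, 0, 0],
    [0, 0, 0],
    [0, 0, 0],
    [0, 0, 0],
  ],
  gripper=[1, 1, 1, 0.4, -0.1, -0.4, -0.4, -0.4],
)

```text
time: 14.45
tool_pos: [0.6569, 0.0667, 0.3053]
ee_rot: [3.139, -0.0, 1.443]
wrist_force: [-0.0, 0.1, 0.5]
width: 0.0575
finger_force: 0.0
```

```bash
python3 - <<'E'
from h import *
o=robot.get_obs();print(o["tool_pos"],o["ee_rot"],o["width"],o["finger_force"],o["wrist_force"])
plan([arc(w,.302) for w in np.arange(1.5,2.86,.06)])
E
```

```text
[0.65694382 0.06673726 0.30533194] [ 3.13923118e+00 -2.10956722e-04  1.44267102e+00] 0.05749824649993322 0.0 [-0.00366739  0.09426528  0.45969355]
-> (np.float64(0.647464266258494), np.float64(0.06711172292362844), 0.302, np.float64(1.5)) 1 rows
[[-0.02, -0.24, 0.08]] [[0, 0, -0.57]] 1
-> (np.float64(0.6381733981440314), np.float64(0.06749096663564477), 0.302, np.float64(1.56)) 1 rows
[[-0.01, -0.23, 0.0]] [[0, 0, -0.6]] 1
-> (np.float64(0.6288765076033035), np.float64(0.06731241023793122), 0.302, np.float64(1.62)) 1 rows
[[-0.01, -0.23, 0.0]] [[0, 0, -0.6]] 1
-> (np.float64(0.6196070534028199), np.float64(0.06657669634070179), 0.302, np.float64(1.6800000000000002)) 1 rows
[[-0.0, -0.23, 0.0]] [[0, 0, -0.6]] 1
-> (np.float64(0.610398395567893), np.float64(0.0652864727195108), 0.302, np.float64(1.7400000000000002)) 1 rows
[[-0.01, -0.24, 0.0]] [[0, 0, -0.6]] 1
-> (np.float64(0.6012836753225714), np.float64(0.06344638278612025), 0.302, np.float64(1.8000000000000003)) 1 rows
[[-0.01, -0.23, 0.0]] [[0, 0, -0.6]] 1
-> (np.float64(0.5922956958170217), np.float64(0.061063048877231685), 0.30
[... 1848 characters left out ...]
302, np.float64(2.580000000000001)) 1 rows
[[-0.01, -0.23, 0.0]] [[0, 0, -0.6]] 1
-> (np.float64(0.5005932269888863), np.float64(-0.012972494676759636), 0.302, np.float64(2.640000000000001)) 1 rows
[[-0.0, -0.23, 0.0]] [[0, 0, -0.6]] 1
-> (np.float64(0.49636881798735544), np.float64(-0.021256118563756504), 0.302, np.float64(2.700000000000001)) 1 rows
[[-0.01, -0.23, 0.0]] [[0, 0, -0.6]] 1
-> (np.float64(0.4926487299175534), np.float64(-0.02977814888911655), 0.302, np.float64(2.760000000000001)) 1 rows
[[-0.01, -0.24, 0.0]] [[0, 0, -0.6]] 1
-> (np.float64(0.48944635107931833), np.float64(-0.03850791554635685), 0.302, np.float64(2.820000000000001)) 1 rows
[[-0.01, -0.23, 0.0]] [[0, 0, -0.6]] 1
```

Call:
play_rows(
  translation=[
    [0, 0, 0.03],
    [0, 0, 0.04],
    [0, 0, 0],
    [0, 0, 0],
    [0, 0, 0],
    [0, 0, 0],
  ],
  twist=[
    [0, 0, 0],
    [0, 0, 0],
    [0, 0, 0],
    [0, 0, 0],
    [0, 0, 0],
    [0, 0, 0],
  ],
  gripper=[-0.4, -0.4, -0.4, -0.4, -0.4, -0.4],
)

```text
time: 15.05
tool_pos: [0.6568, 0.0668, 0.3011]
ee_rot: [3.142, 0.0, 1.443]
wrist_force: [0.6, -0.5, 1.0]
width: 0.0282
finger_force: 0.0
```

Call:
play_rows(
  translation=[
    [-0.01, -0.23, 0],
    [-0.01, -0.23, 0],
    [-0.01, -0.23, 0],
    [0, -0.23, 0],
    [-0.01, -0.24, 0],
    [-0.01, -0.23, 0],
  ],
  twist=[
    [0, 0, -0.6],
    [0, 0, -0.6],
    [0, 0, -0.6],
    [0, 0, -0.6],
    [0, 0, -0.6],
    [0, 0, -0.6],
  ],
  gripper=[-0.4, -0.4, -0.4, -0.4, -0.4, -0.4],
)

```text
time: 15.65
tool_pos: [0.6017, 0.0639, 0.301]
ee_rot: [3.139, -0.001, 1.806]
wrist_force: [3.5, 2.2, -2.2]
width: 0.028
finger_force: 1.8
```

Call:
play_rows(
  translation=[
    [0, -0.23, 0],
    [-0.01, -0.23, 0],
    [-0.01, -0.23, 0],
    [0, -0.24, 0],
    [-0.01, -0.23, 0],
    [-0.01, -0.23, 0],
    [-0.01, -0.23, 0],
    [0, -0.24, 0],
  ],
  twist=[
    [0, 0, -0.6],
    [0, 0, -0.6],
    [0, 0, -0.6],
    [0, 0, -0.6],
    [0, 0, -0.6],
    [0, 0, -0.6],
    [0, 0, -0.6],
    [0, 0, -0.6],
  ],
  gripper=[-0.4, -0.4, -0.4, -0.4, -0.4, -0.4, -0.4, -0.4],
)

```text
time: 16.45
tool_pos: [0.5357, 0.0309, 0.3009]
ee_rot: [3.139, -0.001, 2.286]
wrist_force: [2.5, 3.1, -1.6]
width: 0.0278
finger_force: 1.8
```

Call:
play_rows(
  translation=[
    [-0.01, -0.23, 0],
    [-0.01, -0.23, 0],
    [0, -0.23, 0],
    [-0.01, -0.24, 0],
    [-0.01, -0.23, 0],
    [0, -0.23, 0],
    [-0.01, -0.23, 0],
    [0, 0, 0],
  ],
  twist=[
    [0, 0, -0.6],
    [0, 0, -0.6],
    [0, 0, -0.6],
    [0, 0, -0.6],
    [0, 0, -0.6],
    [0, 0, -0.6],
    [0, 0, -0.6],
    [0, 0, 0],
  ],
  gripper=[-0.4, -0.4, -0.4, -0.4, -0.4, -0.4, -0.4, -0.4],
)

```text
time: 17.25
tool_pos: [0.4965, -0.0214, 0.3011]
ee_rot: [3.141, -0.0, 2.702]
wrist_force: [0.5, 0.9, -0.5]
width: 0.0284
finger_force: 0.1
```

```bash
python3 - <<'E'
from h import *
o=robot.get_obs();print(o["tool_pos"],o["ee_rot"],o["wrist_force"])
d=o["tool_pos"][:2]-H;print(np.arctan2(d[1],d[0]),np.hypot(*d))
plan([arc(2.89,.301)+(.005,)])
E
```

```text
[ 0.49650349 -0.02135687  0.30108253] [ 3.14142037e+00 -2.74544869e-04  2.70194181e+00] [ 0.50294451  0.8844075  -0.47010605]
2.700216569801595 0.15483518959464318
-> (np.float64(0.48637983954459074), np.float64(-0.048913248065661344), 0.301, 2.89, 0.005) 6 rows
[[-0.01, -0.12, 0.0], [-0.01, -0.12, 0.0], [-0.0, -0.12, 0.0], [0.0, -0.12, 0.0], [0.0, -0.13, 0.0], [0.01, -0.12, 0.0]] [[0, 0, -0.31], [0, 0, -0.31], [0, 0, -0.32], [0, 0, -0.31], [0, 0, -0.32], [0, 0, -0.31]] 6
```

Call:
play_rows(
  translation=[
    [-0.01, -0.12, 0],
    [-0.01, -0.12, 0],
    [0, -0.12, 0],
    [0, -0.12, 0],
    [0, -0.13, 0],
    [0.01, -0.12, 0],
    [0, 0, 0],
  ],
  twist=[
    [0, 0, -0.31],
    [0, 0, -0.31],
    [0, 0, -0.32],
    [0, 0, -0.31],
    [0, 0, -0.32],
    [0, 0, -0.31],
    [0, 0, 0],
  ],
  gripper=[-0.4, -0.4, -0.4, -0.4, -0.4, -0.4, -0.4],
)

```text
time: 17.95
tool_pos: [0.487, -0.0484, 0.3011]
ee_rot: [3.141, -0.0, 2.889]
wrist_force: [-0.8, 1.8, -0.3]
width: 0.0284
finger_force: 0.9
```

Call:
play_rows(
  translation=[
    [0, -0.05, 0],
    [0, -0.05, 0],
    [0, 0, 0],
  ],
  twist=[
    [0, 0, 0],
    [0, 0, 0],
    [0, 0, 0],
  ],
  gripper=[-0.4, -0.4, -0.4],
)

```text
time: 18.25
tool_pos: [0.4858, -0.0524, 0.3011]
ee_rot: [3.141, -0.001, 2.89]
wrist_force: [-0.9, 3.9, 0.4]
width: 0.0282
finger_force: 1.5
```

Call:
play_rows(
  translation=[
    [0, -0.04, 0],
    [0, -0.04, 0],
    [0, 0, 0],
  ],
  twist=[
    [0, 0, 0],
    [0, 0, 0],
    [0, 0, 0],
  ],
  gripper=[-0.4, -0.4, -0.4],
)

```text
time: 18.55
tool_pos: [0.4854, -0.0537, 0.301]
ee_rot: [3.135, -0.001, 2.892]
wrist_force: [1.8, 11.0, 0.2]
width: 0.0279
finger_force: 5.4
```

Call:
play_rows(
  translation=[
    [0, -0.03, 0],
    [0, -0.03, 0],
    [0, 0, 0],
  ],
  twist=[
    [0, 0, 0],
    [0, 0, 0],
    [0, 0, 0],
  ],
  gripper=[-0.4, -0.4, -0.4],
)

```text
time: 18.85
tool_pos: [0.4852, -0.0547, 0.3009]
ee_rot: [3.13, -0.0, 2.892]
wrist_force: [2.2, 15.8, -0.8]
width: 0.0281
finger_force: 8.1
```

The force rises against the stop at the expected angle. I'll release, lift away and check.

Call:
play_rows(
  translation=[
    [0, 0.03, 0],
    [0, 0, 0],
    [0, 0, 0],
    [0, 0, 0],
    [0, 0, -0.6],
    [0, 0, -0.9],
    [0, 0, -0.9],
    [0, 0, -0.9],
  ],
  twist=[
    [0, 0, 0],
    [0, 0, 0],
    [0, 0, 0],
    [0, 0, 0],
    [0, 0, 0],
    [0, 0, 0],
    [0, 0, 0],
    [0, 0, 0],
  ],
  gripper=[0.2, 0.4, 0.4, 0.4, 0.4, 0.4, 0.4, 0.4],
)

```text
time: 19.65
tool_pos: [0.4847, -0.0573, 0.4344]
ee_rot: [-3.141, 0.0, 2.89]
wrist_force: [1.2, 0.3, 0.3]
width: 0.0656
finger_force: 0.0
```

Call:
play_rows(
  translation=[
    [0.8, 0, 0],
    [0.8, 0, 0],
    [0.8, 0, 0],
    [0.8, 0, 0],
    [0, 0, 0],
    [0, 0, 0],
  ],
  twist=[
    [0, 0, 0],
    [0, 0, 0],
    [0, 0, 0],
    [0, 0, 0],
    [0, 0, 0],
    [0, 0, 0],
  ],
  gripper=[0.4, 0.4, 0.4, 0.4, 0.4, 0.4],
)

```text
time: 20.25
tool_pos: [0.3606, -0.0252, 0.4336]
ee_rot: [-3.141, 0.002, 2.89]
wrist_force: [0.1, -0.7, 0.0]
width: 0.0656
finger_force: 0.0
```

```bash
python3 - <<'E'
from h import *
a=robot.snapshot("scene")[:,:,::-1]
for c in("scene","top"):
    b=robot.snapshot(c); q=[d["centre"] for d in robot.spot_point("clamp_handle",c)][:2];print(c,q)
    if q: d=np.array(q[0][:2])-H;print("angle",np.pi-.245-np.arctan2(d[1],d[0]))
u,v=proj("scene",[[.55,-.07,.08]])[0].astype(int)
cv2.imwrite("pics/d.png",cv2.resize(a[v-50:v+50,u-66:u+66],None,fx=6,fy=6,interpolation=cv2.INTER_CUBIC))
print(robot.get_obs()["wrist_force"])
E
```

```text
scene [[0.4846, -0.0471, 0.1093], [0.5508, -0.0658, 0.0315]]
angle 0.014946681009793128
top [[0.4867, -0.0511, 0.111]]
angle -0.006629170213249491
[ 0.12983425 -0.1899056  -0.74301972]
```

View pics/d.png

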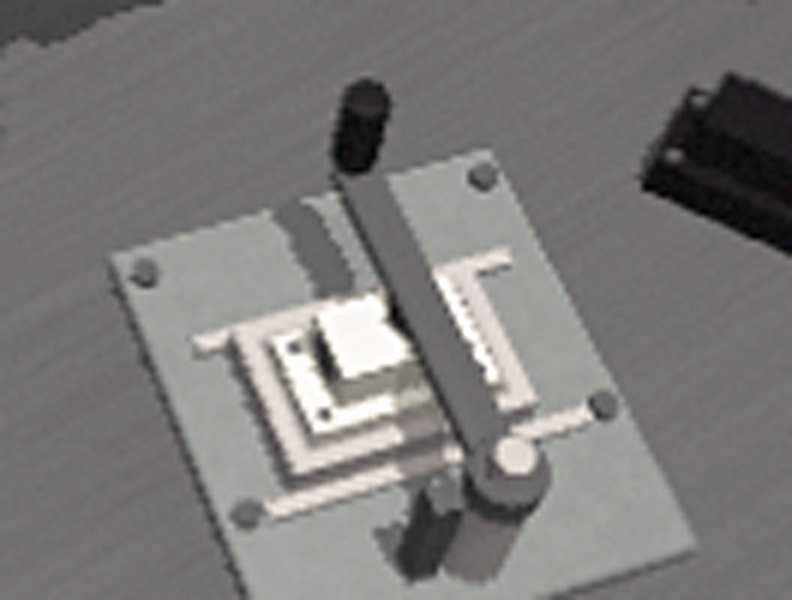

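The lever lies shut across the seated block, from the hinge (510,470) to the handle (362,110). The measured angle is about 0, and the gripper is clear.

```bash
python3 -c "
from bench import robot
print(robot.close_job())"
```

```text
the job is handed in; nothing more can be done
None
```

The shorter block sits flat on the pocket's floor, the clamp lever is swung shut against its stop, and the gripper has let go and is clear. I never moved the longer block, and I handed the job in just after 20 s of the 72 s allowed; the hand-in returned no verdict.

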